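# Load a block sensor into the tilted rail and press the tester's dome key to its click

## Task

Load the loose block sensor into the tilted feed rail, lens facing downhill like the sensor already in it, and slide it down under the lips until it rests against that one. Then start the tester: press its hooded dome key just until it clicks (the resistance gives way), hold it there for a moment without pressing on to the bottom, and let it come back up. Leave the cup, the ring and the pot where they stand.

Things in the scene. Friction and masses are not known exactly. Their poses are not given: they have to be found in the camera images.
- sensor: Loose block sensor on the bench, 90 g: metal foot flange 52 mm (x) by 36 mm (y), 6 mm thick; on it a grey plastic housing 40 mm (x) by 24 mm (y), its top 50 mm above the underside. Round lens on the -x side, small black plug stub on the +x side. Origin at the middle of its underside, z up
- sensor_grip (a point): Where to hold the loose sensor: on its upright centre line, 36 mm above the underside; axes as the sensor's. Hold it across y, by the 24 mm wide housing, with the fingertips at least 15 mm above the underside, so that they clear its flange and pass over the lips of the rail
- sensor_lens (a point): Middle of the round lens (17 mm wide) on the -x side of the loose sensor: 24 mm to -x of its centre line, 34 mm above its underside
- channel: Channel of the fixed feed rail, tilted 28 deg. x points uphill along it, y across, z square to its floor. Origin on the floor where the middle of the loose sensor's underside belongs; seated, the sensor has the channel's axes. The same kind of sensor, fixed, fills x = -78 to -26 mm, lens downhill; the free place is -26 to +26 mm. The upper end is open. A sensor may or may not slide by its own weight
- lip_end (a point): Where the two lips begin, on the channel's middle line, on the floor, at x = +28 mm; axes as the channel's. From here downhill: 40 mm between the walls, 30 mm between the lips; lip underside 9 mm and lip top 12 mm above the floor. So the flange runs under the lips, the housing between them
- bay (a point): Middle of the open loading bay, on the channel floor at x = +62 mm; axes as the channel's. The bay has no lips and reaches from x = +28 to +97 mm, 44 mm between its 10 mm high walls, which narrow to 40 mm at the lips. Set the flange in here, then slide it downhill to the origin of the channel
- key_hole (a point): Middle of the key's round steel bezel on the sloped face (tilted 38 deg) of the fixed tester box, a grey console 115 mm deep, 110 mm wide. x uphill on the face, y across, z square out of it. The black key cap, 24 mm wide, stands on this z axis and moves along it; its flat top is 9.5 to 14.5 mm out of the face (differs from start to start, not measured)
- hood_edge (a point): Middle of the free edge of the hood, a plate 5 mm thick and 84 mm wide that stands square on the face uphill of the key; its near side is 28 mm uphill of the key's axis, its edge 66 mm out of the face. It hangs over the key: a tool straight down meets it; one along the key's axis, or up to 15 deg steeper, fits under it
- key (a joint): How far the key is pressed from rest, m: 0 up, 0.0075 hard bottom; springs back. Resistance about 2 N at first, peak 5.6 N at 2 mm, then it gives way (the click): 3.8 N at 3.5 mm, 2.1 N at 5 mm; then up again, 3.1 N at 6 mm, 5.6 N at 7 mm. Clicked from 2.8 mm, pressed too far beyond 6.2 mm
- black_cup: Bystander: rubber cup, 61 mm wide, 58 mm tall; origin under its centre
- alu_ring: Bystander: flat metal ring, 68 mm wide, 17 mm tall; origin under its centre
- dark_pot: Bystander: turned dark pot with a neck, 60 mm wide, 85 mm tall; origin under its centre
Things that resemble listed ones, but are neither listed nor needed, are in the scene too. Several things look just like the sensor: the one meant starts farthest from the robot's base.

How it is judged:
On the way, in this order (a step that is already met when the one before it is completed fails the run):
1. the loose sensor lies in the rail against the other one, lens downhill (x of sensor_grip in the frame of channel between -0.004 and 0.004 m and y of sensor_grip in the frame of channel between -0.004 and 0.004 m and z of sensor_grip in the frame of channel between 0.033 and 0.04 m and x of sensor_lens in the frame of channel below -0.015 m), for 0.2 s.
2. the key is held in its click, 2.8 to 6.2 mm down (value of joint key between 0.0028 and 0.0062 m), for 0.2 s.
At the end, for the whole second after the job is handed in: The loose sensor lies on the channel floor under the lips, lens downhill, against the fixed sensor (its middle within 4 mm of its place along and across the channel, and 3 mm low to 4 mm high), and the key is up again (less than 1 mm pressed) (all of step 1 and value of joint key below 0.001 m); the robot touches nothing.
It fails at once if the key is pressed on beyond its click (more than 6.2 mm) (value of joint key above 0.0062 m).
It fails at once if the cup, the ring or the pot is moved more than 20 mm (distance of any of black_cup, alu_ring, dark_pot from where it was at the start of the episode above 0.02 m).
It also fails if it takes over 62 s, if anything falls off the work surface, if the arm or the gripper's body presses on something with over 40 N, if the wrist force passes 120 N, or if a joint passes its speed limit or range.

## Robot

A 6-joint arm with a two-finger parallel gripper is mounted at the origin on a cart in front of the work surface, level with it; the furniture and walls round the work are solid. World frame = base frame: x ahead of the robot, y to its left, z up, the work surface at z = 0. Lengths are in m, angles in rad, forces in N, time in s.
With the tool pointing down it reaches from about 0.325 to 0.775 m from the base axis. Payload 9.3 kg.
Tool frame: the origin (TCP) lies midway between the tips of the shut fingers; the grasp point (between the pads) lies 19 mm behind it; z points along the fingers, x is the direction in which the jaws open and shut, and the axes are right-handed (so a half turn about z gives the same grasp; the last joint's range is limited). The gripper opens to 85 mm and grips with 20 to 120 N. Pads are 22 mm wide; open, the fingers measure 114 mm over their backs; the gripper's body (76 mm by 85 mm) begins 54 mm behind the grasp point. The pads swing forward as they close: fully open they stand 13 mm farther back than shut.
Start: joints at [0.97, 0.259, 0.021, 1.334, 0, 1.418], TCP at [0.238, 0.496, 0.231] pointing down, gripper open.
Joint ranges: [-3.04, 3.04], [-0.91, 1.82], [-1.04, 1.36], [-1.92, 1.95], [-1.52, 1.45], [-3.14, 3.14]. Speed limits (rad/s): [2.22, 2.22, 2.79, 3.14, 3.14, 3.14].

## Interface

Orientations are given as a rotation vector (axis times angle).
In Python, from rig import r, capture, camera_model, spotter gives the robot as it stands. The module is installed in compiled form; this text tells all that it offers.
- The arm moves only by the tool send_rows, never from a script. Its argument "plan" is a list that holds one entry, the list of rows, each a list of 4 numbers: the shift along the world's x, y, z in mm, then the turn about the world's z in rad. A call has 1 to 5 rows; each row is the pose to reach, as a shift and turn from the pose commanded when the call began; what a row does not reach only later rows make up. A row lasts 1/8 s, in which the tool goes at most 62.5 mm and 10.7 degrees, less where a joint would pass 70% of its speed; a pose out of reach is approached as far as the arm can. A call with a gripper value outside its range is refused whole. "gripper" is the closure, from 0 (fully open) to 1 (shut), set as the call begins (left out, the last holds). The fingers move at their own pace and stop on an object; the grip force is fixed at half the most. Time passes only in rows, so rows that repeat a pose let the fingers close. It gives the time, the measured TCP pose, the force and the opening at its end, in the units of the state.
- r.get_state(): the state, without advancing time (a new reading comes with each control period).
- capture(name): name is "scene" or "top" or "wrist"; returns the picture (480x640x3 uint8, red, green, blue); there is no depth.
- camera_model(name): a dict with "camera_matrix" (3x3 intrinsics, pixels), "view" (4x4, takes a point from world to camera coordinates). Camera axes: x right, y down, z forward; pixel columns grow to the right and rows downward; lengths in m; the calibration is good to about 2 mm. The wrist camera is an equidistant fisheye: a pixel r from the principal point sees the ray r / f radians off the axis. A picture is of the moment at which its call begins: read the wrist's pose just before it. camera_model takes no time and is no camera call; for the wrist camera it gives the pose at the moment of the call.
- r.hand_in(): hands the job in, once; it reports no verdict.
Trained networks look in the newest picture that a camera, given by its name, has taken for a name from the list of things; names that differ only in an ending like _2 or _b are one class to them, and where a whole thing is asked for, a point or a joint stands for the part that bears it (a point fixed in the world has none). Each returns a list of dicts, best first, with "score" (0 to 1); they miss things now and then, are a little off and sometimes report something else, mostly with a low value. They report only what shows in the picture. A call takes as long as a camera call. They do not tell look-alikes from the thing itself.
- spotter.spot_in(camera, query): "bbox" ([centre column, centre row, width, height] in pixels, round what is visible of it).
- spotter.spot_point(camera, query): "xy" ([column, row] in pixels: a listed point, or the origin of a listed thing).
The state is a dict: "time": time; "joint_positions": joint angles; "qd": joint speeds; "joint_torque": joint torques, N m; "tool_pos": TCP position; "orientation": TCP orientation; "ft_force": force on the tool from outside, world axes, zero at the start; "moment": the same for the moment, N m; "gripper_width": finger opening in m.
Only numpy, scipy, OpenCV 4.12 (cv2) and the standard library are available. Lean on these libraries where they do the work, as an engineer would, in place of code of your own. Each camera call takes 0.05 s, during which the arm holds its last target.

## Working session

There is one attempt and no reset: what is moved stays moved. The work goes in short steps, Python scripts to look and compute and a tool call to move; the robot and the scene stay as the last step left them, time stands still between calls to the robot, and variables do not carry over. Pictures are saved under pics/ and viewed, and the job is handed in when it is done.

Besides the shell and the picture viewer there is one more tool, called after "Request:" as name(argument=value, ...) on one line, values as JSON. send_rows: Moves the arm, as the interface text tells. Its arguments: {"type":"object","properties":{"plan":{"type":"array","items":{"type":"array","items":{"type":"array","items":{"type":"number"}}}},"gripper":{"type":"number"}},"required":["plan"]}

```bash
mkdir -p pics; ls; python3 - <<'E'
from rig import r,capture,camera_model,spotter
import cv2,numpy as np
s=r.get_state();print({k:np.round(v,4).tolist() for k,v in s.items()})
for n in ["scene","top","wrist"]:
    im=capture(n);cv2.imwrite(f"pics/{n}0.png",im[:,:,::-1])
    m=camera_model(n);print(n,np.round(m["camera_matrix"],1).tolist(),np.round(m["view"],4).tolist())
E
```

```text
pics
{'time': 0.0, 'joint_positions': [0.9704, 0.2592, 0.0207, 1.3337, -0.0, 1.4182], 'qd': [-0.0008, -0.0004, 0.0007, -0.0006, 0.0011, 0.0005], 'joint_torque': [-0.0028, -55.565, 34.4526, 0.014, -0.0002, -0.0], 'tool_pos': [0.238, 0.4955, 0.2307], 'orientation': [2.6588, 1.6725, -0.0019], 'ft_force': [-0.3342, 0.0614, -0.0556], 'moment': [0.0385, -0.0325, 0.0279], 'gripper_width': 0.0855}
scene [[603.0, 0.0, 310.0], [0.0, 603.0, 240.4], [0.0, 0.0, 1.0]] [[0.1052, -0.9944, 0.0108, -0.1097], [-0.8011, -0.0911, -0.5916, 0.4833], [0.5893, 0.0536, -0.8061, 1.6172], [0.0, 0.0, 0.0, 1.0]]
top [[483.3, 0.0, 314.7], [0.0, 483.3, 246.4], [0.0, 0.0, 1.0]] [[-0.0278, -0.9995, 0.0181, -0.0453], [-0.9975, 0.0265, -0.0661, 0.546], [0.0656, -0.0199, -0.9976, 1.225], [0.0, 0.0, 0.0, 1.0]]
wrist [[371.6, 0.0, 323.3], [0.0, 371.6, 239.2], [0.0, 0.0, 1.0]] [[0.4317, 0.902, 0.0, -0.5494], [0.8535, -0.4085, 0.3235, -0.0421], [0.2918, -0.1396, -0.9462, 0.3804], [0.0, 0.0, 0.0, 1.0]]
```

View pics/scene0.png

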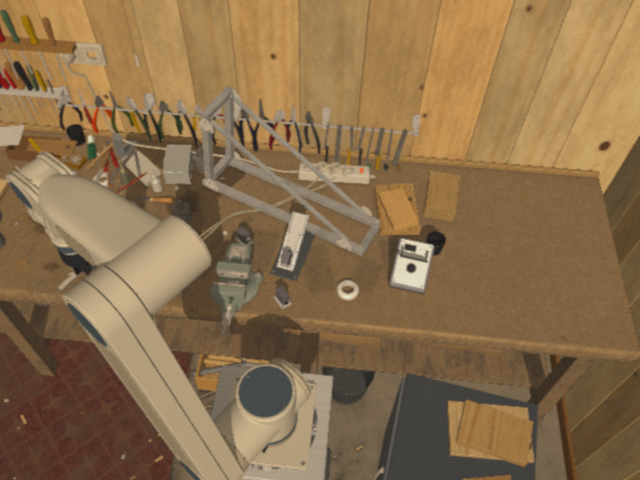

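View pics/top0.png

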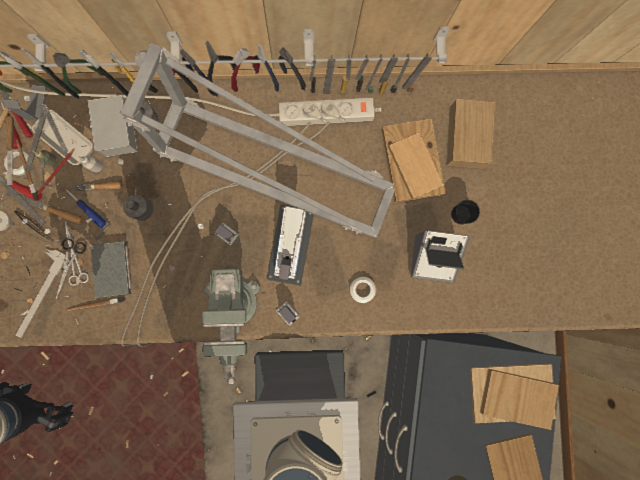

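View pics/wrist0.png

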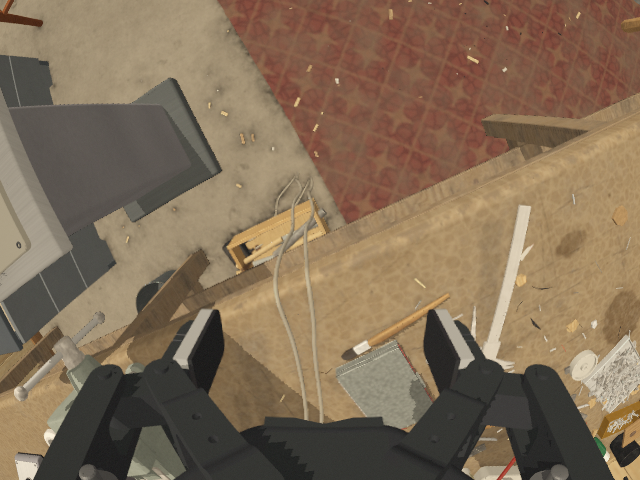

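```bash
cat > h.py <<'E'
from rig import r,capture,camera_model,spotter
import cv2,numpy as np
from scipy.spatial.transform import Rotation as R
def snap(n,name=None):
    m=camera_model(n);im=capture(n)
    if name: cv2.imwrite(f"pics/{name}.png",im[:,:,::-1])
    return im,m
def ray(m,uv,fish=False):
    K=m["camera_matrix"];V=np.array(m["view"])
    x=(uv[0]-K[0][2])/K[0][0];y=(uv[1]-K[1][2])/K[1][1]
    if fish:
        t=np.hypot(x,y);d=np.array([np.sin(t)*x/t,np.sin(t)*y/t,np.cos(t)]) if t>1e-9 else np.array([0,0,1.])
    else: d=np.array([x,y,1.])
    o=-V[:3,:3].T@V[:3,3];d=V[:3,:3].T@d
    return o,d/np.linalg.norm(d)
def onz(m,uv,z,fish=False):
    o,d=ray(m,uv,fish);return o+d*(z-o[2])/d[2]
def proj(m,P,fish=False):
    K=np.array(m["camera_matrix"]);V=np.array(m["view"]);p=V[:3,:3]@np.array(P)+V[:3,3]
    if fish:
        t=np.arctan2(np.hypot(p[0],p[1]),p[2]);n=np.hypot(p[0],p[1])+1e-12
        return np.array([K[0,2]+K[0,0]*t*p[0]/n,K[1,2]+K[1,1]*t*p[1]/n])
    return np.array([K[0,2]+K[0,0]*p[0]/p[2],K[1,2]+K[1,1]*p[1]/p[2]])
def tri(rays):
    A=np.zeros((3,3));b=np.zeros(3)
    for o,d in rays:
        M=np.eye(3)-np.outer(d,d);A+=M;b+=M@o
    X=np.linalg.solve(A,b);return X,[np.linalg.norm((np.eye(3)-np.outer(d,d))@(X-o)) for o,d in rays]
def crop(im,box,s,path):
    x0,y0,x1,y1=box;c=cv2.resize(im[y0:y1,x0:x1],None,fx=s,fy=s,interpolation=cv2.INTER_CUBIC)
    cv2.imwrite(path,c[:,:,::-1])
E
python3 - <<'E'
from h import *
for c in ["top","scene"]:
    im,m=snap(c)
    print(c)
    for q in ["sensor","black_cup","alu_ring","dark_pot","channel"]:
        print(q,[(np.round(d["score"],2),np.round(d["bbox"],0).tolist(),np.round(onz(m,d["bbox"][:2],0.02),3).tolist()) for d in spotter.spot_in(c,q)])
    for q in ["sensor_grip","sensor_lens","channel","lip_end","bay","key_hole","hood_edge"]:
        print(q,[(np.round(d["score"],2),np.round(d["xy"],1).tolist()) for d in spotter.spot_point(c,q)])
    if c=="top": crop(im,(180,180,500,340),2.5,"pics/topc.png")
    else: crop(im,(200,190,460,330),3,"pics/scenec.png")
print(r.get_state()["time"])
E
```

```text
top
sensor [(np.float64(0.67), [287.0, 312.0, 24.0, 21.0], [0.38, 0.015, 0.02]), (np.float64(0.58), [226.0, 235.0, 22.0, 22.0], [0.581, 0.167, 0.02])]
black_cup [(np.float64(0.69), [463.0, 213.0, 32.0, 25.0], [0.622, -0.448, 0.02]), (np.float64(0.3), [290.0, 244.0, 37.0, 75.0], [0.553, 0.003, 0.02])]
alu_ring [(np.float64(0.84), [364.0, 292.0, 32.0, 23.0], [0.424, -0.183, 0.02]), (np.float64(0.35), [291.0, 244.0, 29.0, 76.0], [0.552, 0.002, 0.02])]
dark_pot [(np.float64(0.67), [137.0, 206.0, 30.0, 24.0], [0.66, 0.393, 0.02]), (np.float64(0.32), [289.0, 242.0, 35.0, 78.0], [0.556, 0.005, 0.02])]
channel [(np.float64(0.87), [290.0, 245.0, 38.0, 73.0], [0.55, 0.003, 0.02])]
sensor_grip [(np.float64(0.8), [286.6, 317.1]), (np.float64(0.74), [224.3, 234.6])]
sensor_lens [(np.float64(0.86), [281.4, 307.9]), (np.float64(0.72), [232.6, 235.1]), (np.float64(0.54), [142.1, 208.6])]
channel [(np.float64(0.84), [285.4, 244.3]), (np.float64(0.57), [140.5, 208.8])]
lip_end [(np.float64(0.69), [291.3, 232.3])]
bay [(np.float64(0.61), [294.8, 216.6])]
key_hole [(np.float64(0.86), [439.0, 261.5])]
ho
[... 317 characters left out ...]
_ring [(np.float64(0.61), [348.0, 288.0, 19.0, 15.0], [0.427, -0.182, 0.02])]
dark_pot [(np.float64(0.52), [183.0, 213.0, 18.0, 23.0], [0.66, 0.385, 0.02])]
channel [(np.float64(0.95), [294.0, 241.0, 29.0, 59.0], [0.586, 0.003, 0.02])]
sensor_grip [(np.float64(0.73), [243.8, 235.5]), (np.float64(0.7), [292.0, 240.0]), (np.float64(0.6), [282.4, 295.2])]
sensor_lens [(np.float64(0.71), [249.3, 237.8]), (np.float64(0.6), [279.7, 287.4])]
channel [(np.float64(0.56), [295.5, 240.9])]
lip_end [(np.float64(0.97), [292.7, 229.7])]
bay [(np.float64(0.8), [298.3, 230.3])]
key_hole [(np.float64(0.77), [413.6, 266.3]), (np.float64(0.3), [298.7, 229.1])]
hood_edge [(np.float64(0.8), [411.4, 259.7])]
1.45
```

View pics/topc.png

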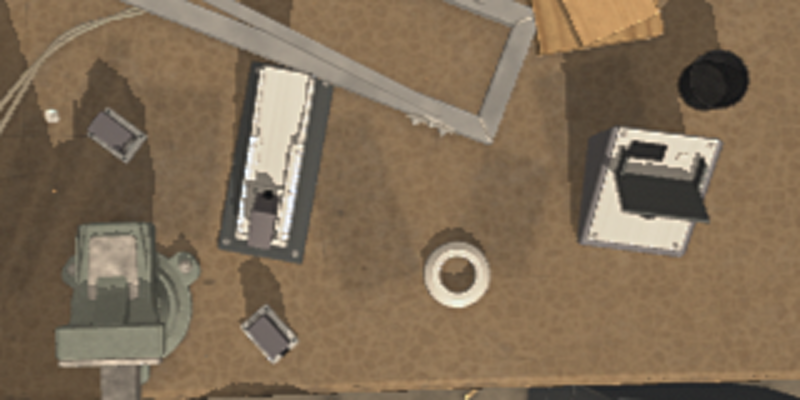

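View pics/scenec.png

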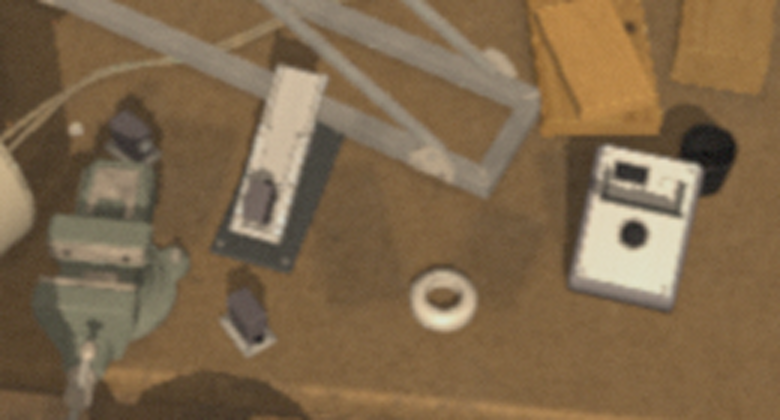

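```bash
python3 - <<'E'
from h import *
s=r.get_state();m=camera_model("wrist");V=np.array(m["view"])
T=R.from_rotvec(s["orientation"]).as_matrix()
o=-V[:3,:3].T@V[:3,3]
print("tool axes",np.round(T,3).tolist());print("cam in tool",np.round(T.T@(o-s["tool_pos"]),4), "cam axes in tool (cols)",np.round(T.T@V[:3,:3].T,3).tolist())
mt=camera_model("top");ms=camera_model("scene")
def t2(a,b,n):
    X,e=tri([ray(mt,a),ray(ms,b)]);print(n,np.round(X,4),np.round(e,4))
t2((285.4,244.3),(295.5,240.9),"chan");t2((291.3,232.3),(292.7,229.7),"lip");t2((294.8,216.6),(298.3,230.3),"bay")
t2((439,261.5),(413.6,266.3),"key");t2((444.4,266.5),(411.4,259.7),"hood")
t2((224.3,234.6),(243.8,235.5),"gripA");t2((232.6,235.1),(249.3,237.8),"lensA")
t2((286.6,317.1),(282.4,295.2),"gripB");t2((281.4,307.9),(279.7,287.4),"lensB")
# frame nearest corner: top crop (490,137)-> ; scene crop (485,185)
t2((180+490/2.5,180+137/2.5),(200+485/3,190+190/3),"framecorner")
t2((180+285/2.5,180+68/2.5),(200+305/3,190+68/3),"railtop")
E
```

```text
tool axes [[0.433, 0.901, -0.0], [0.901, -0.433, -0.0], [-0.0, -0.0, -1.0]]
cam in tool [-0.0007 -0.084  -0.1428] cam axes in tool (cols) [[1.0, 0.001, 0.001], [-0.001, 0.946, 0.324], [-0.001, -0.324, 0.946]]
chan [0.5491 0.0037 0.0707] [0.0094 0.0094]
lip [0.5748 0.0015 0.0945] [0.0044 0.0044]
bay [ 0.621  -0.0085  0.0326] [0.0026 0.0026]
key [ 0.4966 -0.3702  0.0666] [0.004 0.004]
hood [ 0.4818 -0.3607  0.1243] [0.0016 0.0016]
gripA [0.5799 0.1674 0.0328] [0.0015 0.0015]
lensA [0.5788 0.1488 0.0243] [0.0004 0.0004]
gripB [0.3681 0.014  0.0393] [0.0017 0.0017]
lensB [0.3916 0.0257 0.0437] [0.0022 0.0022]
framecorner [ 0.571  -0.2186  0.0075] [0.0021 0.0021]
railtop [ 0.6346 -0.0133  0.1076] [0.0021 0.0021]
```

Request:
send_rows(plan=[[[60,-70,20,0.18],[120,-140,20,0.36],[180,-210,20,0.54],[240,-280,20,0.72],[302,-356,20,0.9]]])

```text
time: 2.08
tool_pos: [0.4211, 0.2829, 0.2499]
orientation: [1.747, 2.611, 0.001]
ft_force: [0.0, 0.6, 0.1]
gripper_width: 0.0853
```

Request:
send_rows(plan=[[[0,0,0,0.17],[0,0,0,0.34],[0,0,0,0.52],[0,0,0,0.7],[0,0,0,0.85]]])

```text
time: 2.7
tool_pos: [0.4201, 0.2843, 0.2498]
orientation: [0.516, 3.099, 0.0]
ft_force: [-0.4, 0.4, 0.6]
gripper_width: 0.0856
```

```bash
python3 - <<'E'
from h import *
s=r.get_state();T=R.from_rotvec(s["orientation"]).as_matrix();print(s["time"],np.round(s["tool_pos"],4),np.degrees(np.arctan2(T[1,0],T[0,0])),np.round(T[:,2],3),np.round(s["joint_positions"],2))
im,m=snap("wrist","w1");np.save("w1.npy",np.array(m["view"]))
for q in ["sensor_grip","sensor_lens","sensor","channel","lip_end","bay"]:
    print(q,[(np.round(d["score"],2),np.round(d["xy"],1).tolist(),np.round(onz(m,d["xy"],0.036 if 'sensor' in q else 0.08,True),3).tolist()) for d in spotter.spot_point("wrist",q)])
E
```

```text
2.7 [0.4201 0.2843 0.2498] 161.1016496447217 [ 0.  0. -1.] [ 0.43  0.18 -0.04  1.36  0.   -0.81]
sensor_grip [(np.float64(0.73), [134.4, 155.1], [0.589, 0.169, 0.036])]
sensor_lens [(np.float64(0.71), [142.7, 128.6], [0.568, 0.148, 0.036])]
sensor [(np.float64(0.93), [154.5, 147.3], [0.563, 0.171, 0.036])]
channel []
lip_end [(np.float64(0.7), [80.8, 5.5], [0.571, 0.007, 0.08])]
bay [(np.float64(0.91), [49.9, 5.2], [0.607, -0.018, 0.08])]
```

View pics/w1.png

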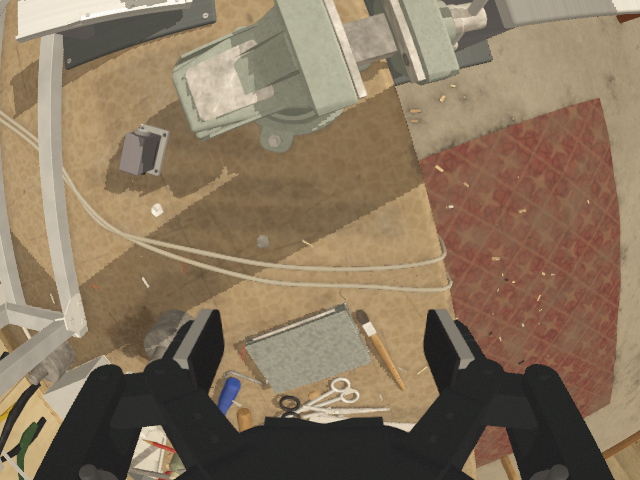

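Request:
send_rows(plan=[[[25,-32,0,0.0],[50,-65,0,0.03],[75,-98,0,0.06],[100,-130,0,0.06],[110,-144,0,0.06]]])

```text
time: 3.68
tool_pos: [0.5311, 0.1388, 0.2494]
orientation: [-0.436, -3.111, 0.0]
ft_force: [0.1, 1.1, -0.7]
gripper_width: 0.0854
```

Request:
send_rows(plan=[[[0,0,0,0.0]]])

```text
time: 3.8
tool_pos: [0.5303, 0.1398, 0.2494]
orientation: [-0.434, -3.111, -0.0]
ft_force: [-0.1, 0.9, 0.0]
gripper_width: 0.0852
```

```bash
python3 - <<'E'
from h import *
s=r.get_state();T=R.from_rotvec(s["orientation"]).as_matrix();print(s["time"],np.round(s["tool_pos"],4),np.degrees(np.arctan2(T[1,0],T[0,0])),np.round(T[:,2],3),np.round(s["joint_positions"],2))
im,m=snap("wrist","w2");np.save("w2.npy",np.array(m["view"]))
for q in ["sensor_grip","sensor_lens","sensor","channel","lip_end","bay"]:
    print(q,[(np.round(d["score"],2),np.round(d["xy"],1).tolist(),np.round(onz(m,d["xy"],0.036 if 'sensor_' in q else 0 if q=='sensor' else 0.08,True),3).tolist()) for d in spotter.spot_point("wrist",q)])
E
```

```text
3.8 [0.5303 0.1398 0.2494] 164.10443868456713 [-0.001  0.    -1.   ] [ 0.1   0.25  0.06  1.38  0.   -1.19]
sensor_grip [(np.float64(0.81), [438.8, 41.3], [0.378, 0.013, 0.036]), (np.float64(0.69), [276.4, 245.8], [0.588, 0.171, 0.036]), (np.float64(0.66), [283.3, 231.3], [0.577, 0.158, 0.036]), (np.float64(0.15), [286.9, 221.2], [0.57, 0.149, 0.036])]
sensor_lens [(np.float64(0.82), [427.1, 59.7], [0.395, 0.029, 0.036]), (np.float64(0.74), [285.9, 220.2], [0.57, 0.147, 0.036]), (np.float64(0.31), [284.5, 231.3], [0.575, 0.158, 0.036])]
sensor [(np.float64(0.87), [286.7, 232.0], [0.58, 0.169, 0.0]), (np.float64(0.87), [431.4, 48.5], [0.376, 0.015, 0.0])]
channel [(np.float64(0.91), [260.0, 71.1], [0.546, 0.007, 0.08])]
lip_end [(np.float64(0.78), [227.9, 75.4], [0.573, 0.001, 0.08])]
bay [(np.float64(0.91), [189.0, 76.9], [0.606, -0.01, 0.08])]
```

View pics/w2.png

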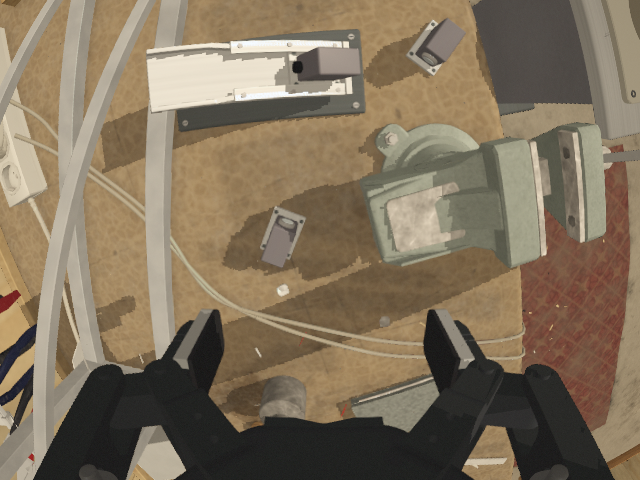

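```bash
python3 - <<'E'
import cv2
im=cv2.imread("pics/w2.png")[:,:,::-1]
from h import crop
crop(im,(240,190,330,280),8,"pics/w2a.png")
crop(im,(140,20,380,140),3.3,"pics/w2b.png")
E
```

```text
(no output)
```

View pics/w2a.png

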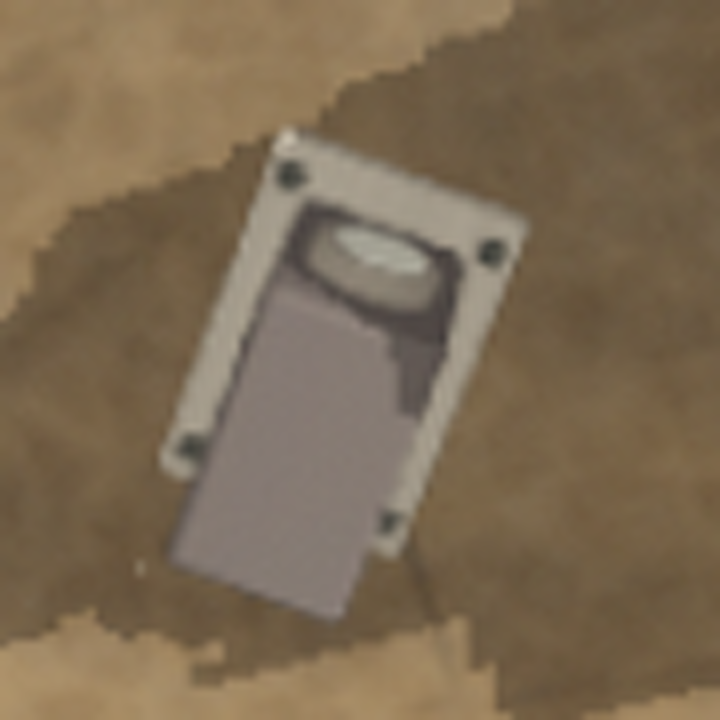

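View pics/w2b.png

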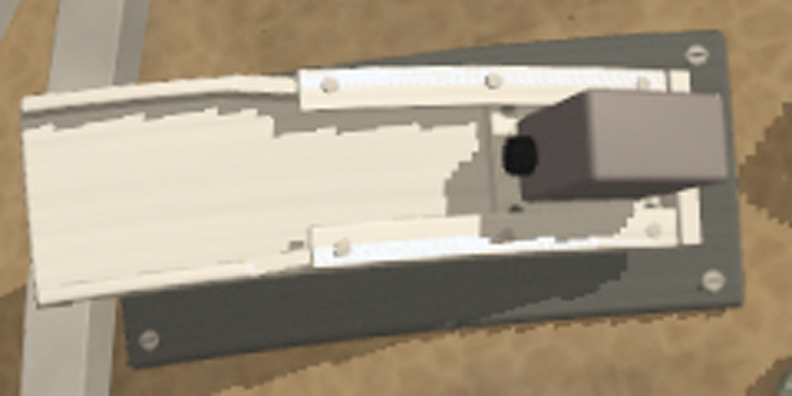

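```bash
cat > fit1.py <<'E'
from h import *
from scipy.optimize import least_squares
m={"camera_matrix":camera_model("wrist")["camera_matrix"],"view":np.load("w2.npy")}
# sensor A
h=24;P=np.array([[-26,-18,6],[-26,18,6],[26,-18,6],[26,18,6],[-20,-12,50],[20,-12,50],[20,12,50],[-20,12,50]])/1e3
c=lambda a,b:(240+a/8,190+b/8)
obs={}
def resA(p,ob):
    x,y,t=p;C,S=np.cos(t),np.sin(t);e=[]
    for P,uv in ob:
        P=np.array(P)/1e3;W=[x+C*P[0]-S*P[1],y+S*P[0]+C*P[1],P[2]];e+=list(proj(m,W,True)-uv)
    return np.array(e)
# lens side (-x) is up in image; x axis downward; image mirrored? view from above: image right x up -> try
ob1=[([-26,s*18,6],c(*a)) for s,a in ((1,(288,132)),(-1,(528,218)))]
for sg in (1,-1):
    ob=[([-26,-18*sg,6],c(288,132)),([-26,18*sg,6],c(528,218)),([26,18*sg,6],c(395,555)),([26,-18*sg,6],c(163,465)),
        ([20,-12*sg,50],c(172,562)),([20,12*sg,50],c(340,618)),([-20,-12*sg,50],c(280,285))]
    for t0 in (1,):
        f=least_squares(resA,[.58,.168,t0],args=(ob,));print(sg,f.x[:2],np.degrees(f.x[2]),f.cost);
        if f.cost<200: print(np.round(f.fun,1))
# rail
c=lambda a,b:(140+a/3.3,20+b/3.3)
ob=[([28,-15,12],c(300,107)),([28,15,12],c(312,228)),([-32,-12,50],c(597,93)),([-32,12,50],c(595,182)),([-72,-12,50],c(723,95)),([-72,12,50],c(727,180)),
 ([-26,-14,3],c(490,115)),([-26,14,3],c(490,210))]
def frame(p):
    return R.from_euler("ZY",[p[3],-p[4]]).as_matrix(),np.array(p[:3])
def resR(p,w=1):
    p=np.append(p,np.radians(28)) if len(p)==4 else p
    M,o=frame(p);return np.concatenate([proj(m,o+M@(np.array(P)/1e3),True)-uv for P,uv in ob])
for p0 in ([.55,.005,.07,-.1],[.55,.005,.07,-.1,.49]):
    f=least_squares(resR,p0);print(np.round(f.x[:3],4),np.degrees(f.x[3:]),f.cost,np.round(f.fun,1))
    p=f.x if len(f.x)==5 else np.append(f.x,np.radians(28));M,o=frame(p)
    for n,X in (("chan",[0,0,0]),("lip",[28,0,0]),("bay",[62,0,0]),("top",[97,0,10]),("bottom",[-78,0,0])): print(n,np.round(o+M@(np.array(X)/1e3),4))
    mt=camera_model("top");print("top px chan/lip/bay",[np.round(proj(mt,o+M@(np.array(X)/1e3)),1).tolist() for X in ([0,0,0],[28,0,0],[62,0,0])])
    mt=camera_model("scene");print("scene px",[np.round(proj(mt,o+M@(np.array(X)/1e3)),1).tolist() for X in ([0,0,0],[28,0,0],[62,0,0])])
E
python3 fit1.py
```

```text
1 [0.58331796 0.1680275 ] 52.05872361418881 3.493752909272231
[-0.2 -0.6  0.9  0.7  0.8 -0.  -0.2 -0.1 -0.7 -0.1  0.5  1.3 -1.  -1. ]
-1 [0.58770619 0.16595612] 68.10575059121926 2738.6765952500186
[0.5483 0.0035 0.0598] [-12.16496308] 11.069092300769194 [ 1.1  0.8 -0.1 -1.2 -3.1 -1.5 -0.5  0.2  0.7 -0.1  1.3  1.2 -0.6 -0.2
  1.5  0.8]
chan [0.5483 0.0035 0.0598]
lip [ 0.5724 -0.0017  0.0729]
bay [ 0.6018 -0.008   0.0889]
top [ 0.6274 -0.0135  0.1141]
bottom [0.4809 0.018  0.0232]
top px chan/lip/bay [[289.4, 244.5], [291.1, 234.3], [293.2, 221.6]]
scene px [[292.6, 243.1], [295.1, 234.6], [298.2, 224.3]]
[0.5487 0.0036 0.0615] [-11.81228166  30.82283093] 8.209729817529146 [ 1.1  0.6  0.2 -1.2 -2.  -1.5  0.7  0.1  0.3  0.1  1.   1.1 -1.8 -0.1
  0.5  0.9]
chan [0.5487 0.0036 0.0615]
lip [ 0.5723 -0.0013  0.0758]
bay [ 0.6009 -0.0073  0.0932]
top [ 0.6253 -0.0124  0.1197]
bottom [0.4832 0.0173 0.0215]
top px chan/lip/bay [[289.4, 244.3], [290.9, 234.3], [292.9, 221.8]]
scene px [[292.6, 242.6], [295.0, 234.0], [297.9, 223.7]]
```

```bash
python3 - <<'E'
from h import *
mt=camera_model("top");ms=camera_model("scene");mw={"camera_matrix":camera_model("wrist")["camera_matrix"],"view":np.load("w2.npy")}
a=(180+152/2.5,180+226/2.5);b=(200+152/3,190+162/3)
print(tri([ray(mt,a),ray(ms,b)]))
print(tri([ray(mt,a),ray(mw,(367,188),True)]), tri([ray(mt,(180+80/2.5,180+228/2.5)),ray(mw,(386,262),True)]))
s=r.get_state();print(s["time"],s["tool_pos"])
E
```

```text
(array([0.48592896, 0.11938665, 0.12166836]), [np.float64(0.0025014452571748805), np.float64(0.0025014452571749343)])
(array([0.48773134, 0.11968891, 0.11087366]), [np.float64(0.0019518701395331134), np.float64(0.001951870139533135)]) (array([0.48730224, 0.18763864, 0.10515966]), [np.float64(0.000930277573447081), np.float64(0.000930277573447072)])
4.15 [0.52966339 0.14114746 0.24995709]
```

Request:
send_rows(plan=[[[27,14,-20,-0.18],[53,28,-60,-0.384],[53,28,-110,-0.384],[53,28,-150,-0.384],[53,28,-180,-0.384]]])

```text
time: 4.78
tool_pos: [0.5823, 0.1688, 0.0679]
orientation: [-1.015, -2.972, 0.001]
ft_force: [0.8, -0.4, 0.1]
gripper_width: 0.0854
```

```bash
python3 - <<'E'
from h import *
s=r.get_state();T=R.from_rotvec(s["orientation"]).as_matrix();print(s["time"],np.round(s["tool_pos"],4),np.degrees(np.arctan2(T[1,0],T[0,0])),np.round(T[:,2],3))
im,m=snap("wrist","w3")
for q in ["sensor_grip","sensor"]:
    print(q,[(np.round(d["score"],2),np.round(d["xy"],1).tolist(),np.round(onz(m,d["xy"],0.036 if 'sensor_' in q else 0 if q=='sensor' else 0.08,True),3).tolist()) for d in spotter.spot_point("wrist",q)])
E
```

```text
4.775 [0.5823 0.1688 0.0679] 142.2748813711583 [-0.002 -0.    -1.   ]
sensor_grip [(np.float64(0.86), [316.1, 285.9], [0.586, 0.168, 0.036])]
sensor [(np.float64(0.88), [320.0, 258.9], [0.584, 0.169, 0.0]), (np.float64(0.27), [18.7, 43.2], [0.656, -0.089, 0.0])]
```

View pics/w3.png

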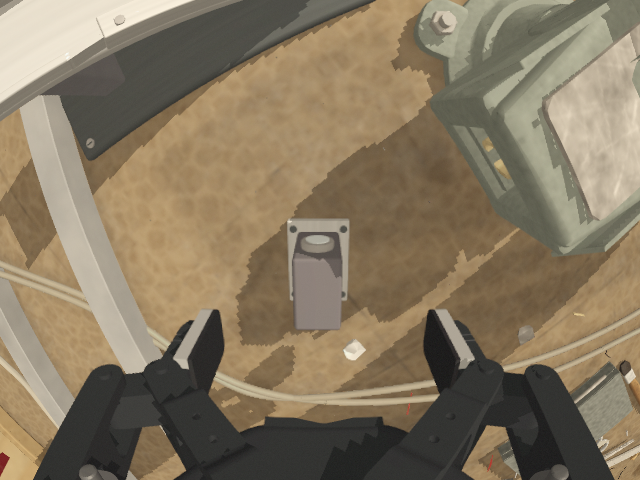

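Request:
send_rows(plan=[[[1,-0.5,-25,0],[1,-0.5,-45,0],[1,-0.5,-49,0],[1,-0.5,-49,0]]])

```text
time: 5.42
tool_pos: [0.5848, 0.1681, 0.0221]
orientation: [1.016, 2.971, 0.001]
ft_force: [0.1, -0.1, 0.1]
gripper_width: 0.0853
```

Request:
send_rows(plan=[[[0,0,0,0],[0,0,0,0],[0,0,0,0],[0,0,0,0],[0,0,0,0]]], gripper=1)

```text
time: 6.05
tool_pos: [0.5844, 0.1679, 0.0212]
orientation: [1.016, 2.972, 0.001]
ft_force: [-0.1, -0.5, 4.8]
gripper_width: 0.0229
```

Request:
send_rows(plan=[[[0,0,2,0],[0,0,10,0],[0,0,40,0],[0,0,80,0],[0,0,120,0]]])

```text
time: 6.68
tool_pos: [0.5838, 0.1678, 0.1421]
orientation: [-1.017, -2.972, 0.0]
ft_force: [1.8, 0.2, -1.3]
gripper_width: 0.0229
```

```bash
python3 - <<'E'
from h import *
s=r.get_state();T=R.from_rotvec(s["orientation"]).as_matrix();print(s["time"],np.round(s["tool_pos"],4),np.degrees(np.arctan2(T[1,0],T[0,0])),np.round(T[:,2],3))
im,m=snap("wrist","w4")
E
```

```text
6.675 [0.5838 0.1678 0.1421] 142.2333666594113 [-0. -0. -1.]
```

View pics/w4.png

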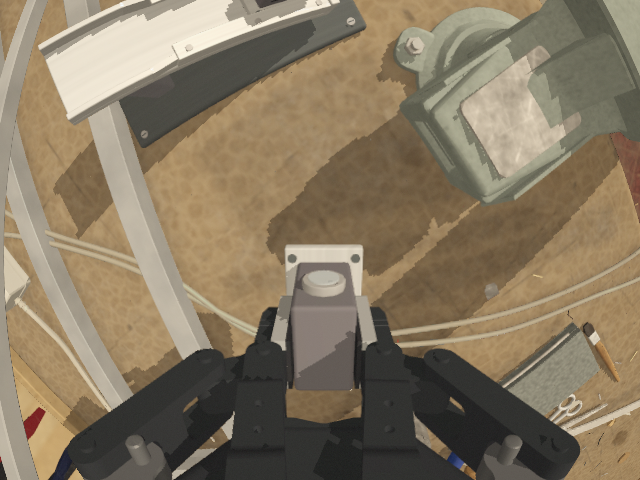

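Request:
send_rows(plan=[[[0,-20,40,-0.18],[4,-60,58,-0.36],[8,-100,58,-0.54],[12,-140,58,-0.72],[15,-175,58,-0.9]]])

```text
time: 7.35
tool_pos: [0.599, -0.0086, 0.1989]
orientation: [2.215, 2.227, 0.0]
ft_force: [0.5, -0.3, -0.8]
gripper_width: 0.0226
```

Request:
send_rows(plan=[[[0,0,0,-0.16],[0,0,0,-0.22],[0,0,0,-0.22]]])

```text
time: 7.72
tool_pos: [0.599, -0.0073, 0.1988]
orientation: [-2.44, -1.979, 0.0]
ft_force: [0.3, -0.5, -0.7]
gripper_width: 0.0231
```

```bash
python3 - <<'E'
from h import *
s=r.get_state();T=R.from_rotvec(s["orientation"]).as_matrix();print(s["time"],np.round(s["tool_pos"],4),np.degrees(np.arctan2(T[1,0],T[0,0])),np.round(T[:,2],3))
im,m=snap("wrist","w5");np.save("w5.npy",np.array(m["view"]))
p=np.array([0.5485,0.0035,0.0600]);M=R.from_euler("ZY",[np.radians(-12.1),np.radians(-28)]).as_matrix()
im=im.copy()
def dr(pts,col):
    q=np.array([proj(m,p+M@(np.array(a)/1e3),True) for a in pts]);cv2.polylines(im,[np.round(q*8).astype(np.int32)],False,col,1,cv2.LINE_AA,3)
dr([[28,-15,12],[-60,-15,12]],(255,0,0));dr([[28,15,12],[-60,15,12]],(255,0,0));dr([[28,-22,12],[28,22,12]],(0,255,0))
dr([[97,-22,0],[97,22,0]],(0,0,255));dr([[-72,-12,50],[-32,-12,50],[-32,12,50],[-72,12,50],[-72,-12,50]],(255,0,255));dr([[97,-22,10],[40,-22,10]],(0,255,255));dr([[97,22,10],[40,22,10]],(0,255,255))
cv2.imwrite("pics/w5o.png",im[:,:,::-1])
E
```

```text
7.725 [ 0.599  -0.0073  0.1988] 78.07505463814385 [-0.  0. -1.]
```

View pics/w5o.png

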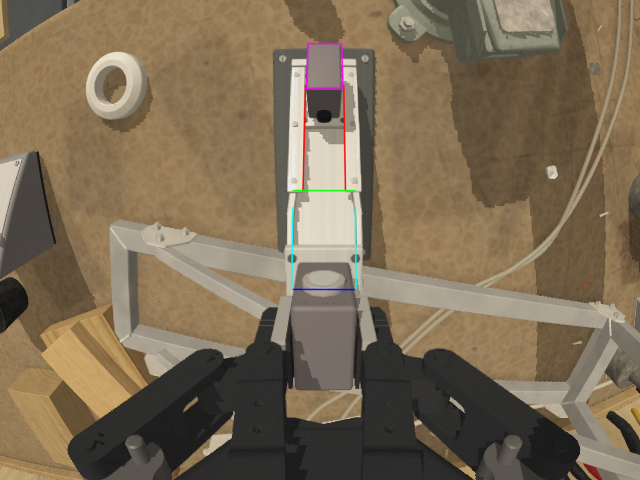

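```bash
python3 - <<'E'
import cv2
from h import crop
crop(cv2.imread("pics/w5o.png")[:,:,::-1],(250,30,400,300),2.2*1,"pics/w5c.png")
crop(cv2.imread("pics/w5o.png")[:,:,::-1],(260,30,390,210),3.3,"pics/w5d.png")
E
```

```text
(no output)
```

View pics/w5d.png

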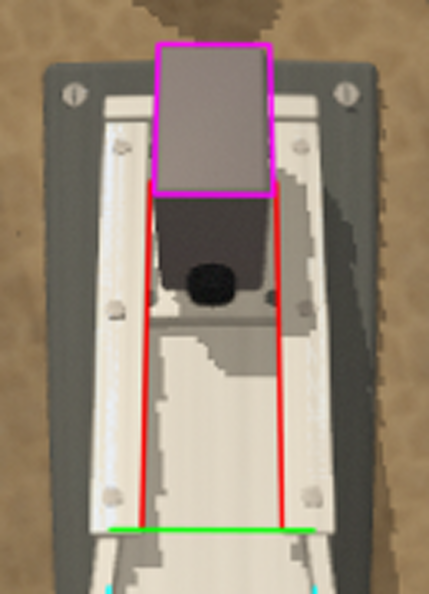

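Request:
send_rows(plan=[[[0,0.5,-40,0],[0,0.5,-66,0],[0,0.5,-71,0],[0,0.5,-73,0],[0,0.5,-74,0]]])

```text
time: 8.4
tool_pos: [0.5997, -0.0067, 0.1258]
orientation: [2.439, 1.978, 0.002]
ft_force: [0.0, 0.3, -0.6]
gripper_width: 0.0232
```

Request:
send_rows(plan=[[[0,0,-1,0],[0,0,-2,0],[0,0,-3,0]]])

```text
time: 8.78
tool_pos: [0.5996, -0.0067, 0.1239]
orientation: [2.439, 1.977, 0.003]
ft_force: [-6.8, 1.7, 18.7]
gripper_width: 0.0234
```

Request:
send_rows(plan=[[[0,0,1.5,0],[0,0,1.5,0],[0,0,1.5,0],[0,0,1.5,0]]], gripper=0.66)

```text
time: 9.28
tool_pos: [0.599, -0.0067, 0.123]
orientation: [-2.44, -1.978, 0.0]
ft_force: [0.3, 0.4, 1.0]
gripper_width: 0.0289
```

```bash
python3 - <<'E'
from h import *
s=r.get_state();T=R.from_rotvec(s["orientation"]).as_matrix();print(s["time"],np.round(s["tool_pos"],4),s["gripper_width"],s["ft_force"])
im,m=snap("wrist","w6");np.save("w6.npy",np.array(m["view"]))
E
```

```text
9.275 [ 0.599  -0.0067  0.123 ] 0.028863497650486653 [0.34565936 0.37735162 0.96294744]
```

View pics/w6.png

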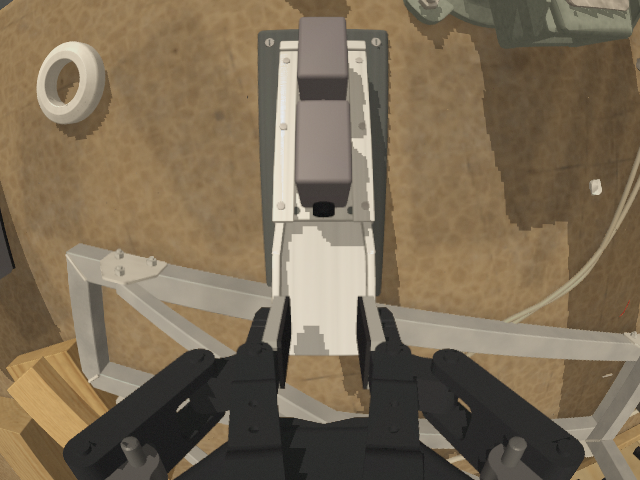

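```bash
cat > ov.py <<'E'
from h import *
import sys
def chk(img,view,out,dx=0):
    m={"camera_matrix":camera_model("wrist")["camera_matrix"],"view":np.load(view)}
    im=cv2.imread(img)[:,:,::-1].copy()
    p=np.array([0.5485,0.0040,0.0600]);M=R.from_euler("ZY",[np.radians(-12.1),np.radians(-28)]).as_matrix()
    def dr(pts,col):
        q=np.array([proj(m,p+M@(np.array(a)/1e3),True) for a in pts]);cv2.polylines(im,[np.round(q*8).astype(np.int32)],False,col,1,cv2.LINE_AA,3)
    dr([[28,-15,12],[28,15,12]],(0,255,0))
    for c in (-52,0): dr([[c-20,-12,50],[c+20,-12,50],[c+20,12,50],[c-20,12,50],[c-20,-12,50]],(255,0,255))
    dr([[26,-14,6],[26,14,6]],(0,0,255))
    crop(im,(250,0,400,240),2.5,out)
chk(*sys.argv[1:4])
E
python3 ov.py pics/w6.png w6.npy pics/w6o.png
```

```text
(no output)
```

View pics/w6o.png

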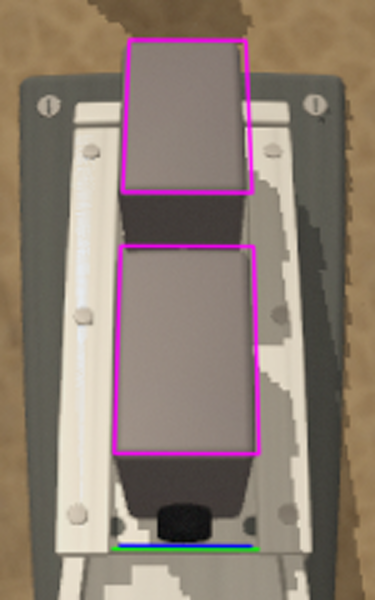

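Request:
send_rows(plan=[[[0,0,50,0],[0,0,90,0.1],[-50,5,100,0.28],[-100,10,100,0.46],[-150,15,100,0.64]]], gripper=0)

```text
time: 9.95
tool_pos: [0.4476, 0.0085, 0.2232]
orientation: [1.686, 2.65, 0.0]
ft_force: [-0.4, 1.0, 0.9]
gripper_width: 0.0857
```

Request:
send_rows(plan=[[[-40,4,0,0.18],[-73,6,0,0.355],[-73,6,0,0.355],[-73,6,0,0.355]]])

```text
time: 10.45
tool_pos: [0.3768, 0.0142, 0.2235]
orientation: [1.203, 2.901, 0.0]
ft_force: [0.4, -0.4, 0.4]
gripper_width: 0.0854
```

```bash
python3 - <<'E'
from h import *
s=r.get_state();T=R.from_rotvec(s["orientation"]).as_matrix();print(s["time"],np.round(s["tool_pos"],4),np.degrees(np.arctan2(T[1,0],T[0,0])),np.round(T[:,2],3),s["gripper_width"],np.round(s["joint_positions"],2))
im,m=snap("wrist","w7");np.save("w7.npy",np.array(m["view"]))
for q in ["sensor_grip","sensor_lens","sensor"]:
    print(q,[(np.round(d["score"],2),np.round(d["xy"],1).tolist(),np.round(onz(m,d["xy"],0.036 if 'sensor_' in q else 0 if q=='sensor' else 0.08,True),3).tolist()) for d in spotter.spot_point("wrist",q)])
E
```

```text
10.45 [0.3768 0.0142 0.2235] 134.94519925888073 [ 0.001 -0.    -1.   ] 0.08540791450741501 [-0.19 -0.04 -0.34  1.26  0.   -0.97]
sensor_grip [(np.float64(0.59), [326.8, 209.4], [0.375, 0.017, 0.036])]
sensor_lens [(np.float64(0.87), [322.0, 231.5], [0.393, 0.029, 0.036]), (np.float64(0.53), [218.0, 321.8], [0.543, 0.022, 0.036]), (np.float64(0.5), [195.7, 328.3], [0.569, 0.009, 0.036])]
sensor [(np.float64(0.86), [323.0, 200.4], [0.377, 0.014, 0.0]), (np.float64(0.6), [200.8, 329.6], [0.593, 0.021, 0.0])]
```

View pics/w7.png

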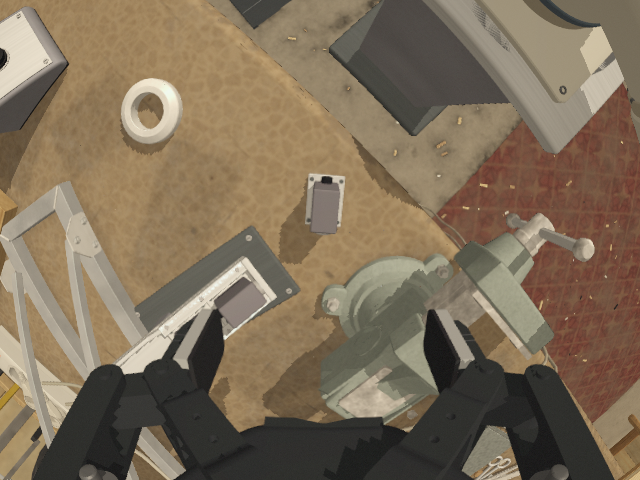

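```bash
python3 - <<'E'
import cv2
from h import crop
crop(cv2.imread("pics/w7.png")[:,:,::-1],(285,160,365,250),6.5,"pics/w7a.png")
crop(cv2.imread("pics/w7.png")[:,:,::-1],(0,0,100,150),4,"pics/w7b.png")
E
```

```text
(no output)
```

View pics/w7a.png

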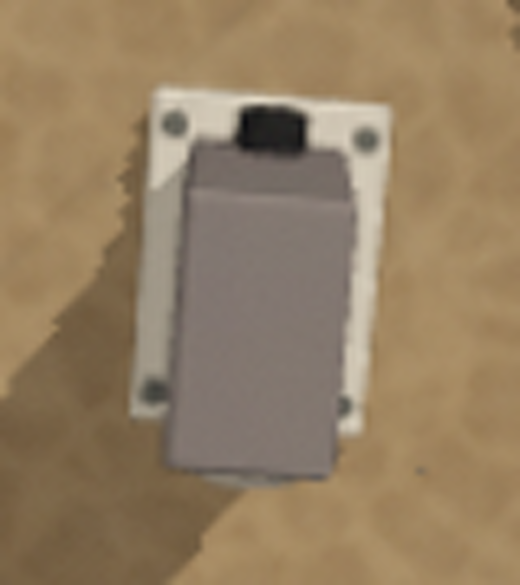

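```bash
python3 - <<'E'
from h import *
from scipy.optimize import least_squares
m={"camera_matrix":camera_model("wrist")["camera_matrix"],"view":np.load("w7.npy")}
c=lambda a,b:np.array((285+a/6.5,160+b/6.5))
ob=[([26,18,6],c(152,88)),([26,-18,6],c(390,107)),([-26,18,6],c(132,418)),([-26,-18,6],c(360,435)),([20,12,50],c(187,190)),([20,-12,50],c(352,205)),([-20,12,50],c(168,468)),([-20,-12,50],c(332,478))]
def res(p):
    M=R.from_euler("z",p[2]).as_matrix();return np.concatenate([proj(m,M@(np.array(P)/1e3)+[p[0],p[1],0],True)-uv for P,uv in ob])
f=least_squares(res,[.377,.015,np.radians(-135)]);print(f.x[:2],np.degrees(f.x[2]),f.cost,np.round(f.fun,1))
E
```

```text
[0.37492123 0.01477891] -139.14282912817725 2.980444533001565 [-0.   0.1  0.1 -0.2 -0.2  0.1  0.2 -0.1 -1.  -0.5  1.3 -0.8 -0.9  0.6
  0.6  0.9]
```

View pics/w7b.png

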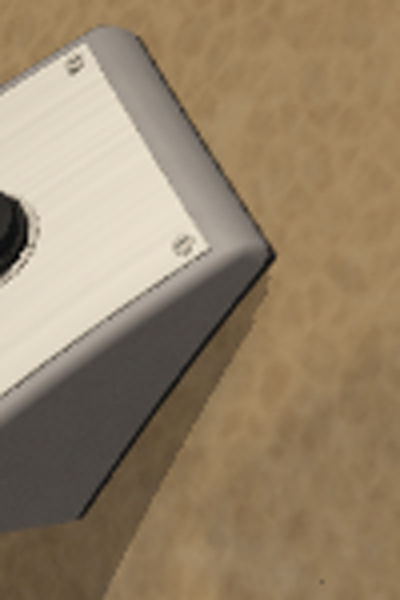

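Request:
send_rows(plan=[[[-5,-2,-50,-0.071],[-5,-2,-110,-0.071],[-5,-2,-165,-0.071],[-5,-2,-198,-0.071],[-5,-2,-202,-0.071]]])

```text
time: 11.28
tool_pos: [0.37, 0.0125, 0.0196]
orientation: [-1.302, -2.854, 0.002]
ft_force: [-0.0, 0.3, 0.2]
gripper_width: 0.0852
```

Request:
send_rows(plan=[[[0,0,0,0],[0,0,0,0],[0,0,0,0],[0,0,0,0],[0,0,0,0]]], gripper=1)

```text
time: 11.9
tool_pos: [0.3718, 0.0122, 0.0221]
orientation: [1.302, 2.857, 0.001]
ft_force: [-2.2, 0.0, 7.8]
gripper_width: 0.0231
```

Request:
send_rows(plan=[[[0,0,10,0],[0,0,50,0],[0,0,110,0],[0,0,170,0],[0,-40,200,-0.15]]])

```text
time: 12.52
tool_pos: [0.3715, -0.0269, 0.2251]
orientation: [1.509, 2.75, 0.002]
ft_force: [0.8, 0.7, -0.8]
gripper_width: 0.0229
```

Request:
send_rows(plan=[[[25,-60,20,-0.17],[50,-120,40,-0.34],[75,-180,60,-0.5],[100,-240,60,-0.66],[108,-293,60,-0.81]]])

```text
time: 13.15
tool_pos: [0.4777, -0.3135, 0.2821]
orientation: [2.479, 1.928, 0.001]
ft_force: [1.1, 0.7, -1.5]
gripper_width: 0.0228
```

Request:
send_rows(plan=[[[0,0,0,0],[0,0,0,0]]])

```text
time: 13.4
tool_pos: [0.4768, -0.3115, 0.2812]
orientation: [-2.475, -1.934, -0.0]
ft_force: [-0.1, 0.6, -0.9]
gripper_width: 0.0233
```

```bash
python3 - <<'E'
from h import *
s=r.get_state();T=R.from_rotvec(s["orientation"]).as_matrix();print(s["time"],np.round(s["tool_pos"],4),np.degrees(np.arctan2(T[1,0],T[0,0])),np.round(T[:,2],3),s["gripper_width"],np.round(s["joint_positions"],2),s["ft_force"])
im,m=snap("wrist","w8");np.save("w8.npy",np.array(m["view"]))
for q in ["key_hole","hood_edge","key"]:
    print(q,[(np.round(d["score"],2),np.round(d["xy"],1).tolist()) for d in spotter.spot_point("wrist",q)])
E
```

```text
13.4 [ 0.4768 -0.3115  0.2812] 76.01206377267503 [-0.     0.001 -1.   ] 0.02332713185537216 [-0.73  0.29  0.18  1.47  0.   -0.48] [-0.05254289  0.61030084 -0.93930335]
key_hole [(np.float64(0.61), [275.2, 235.9])]
hood_edge [(np.float64(0.68), [261.4, 241.4])]Traceback (most recent call last):
  File "<stdin>", line 5, in <module>
ValueError: it knows: alu_ring, bay, black_cup, channel, dark_pot, hood_edge, key_hole, lip_end, sensor, sensor_grip, sensor_lens
```

View pics/w8.png

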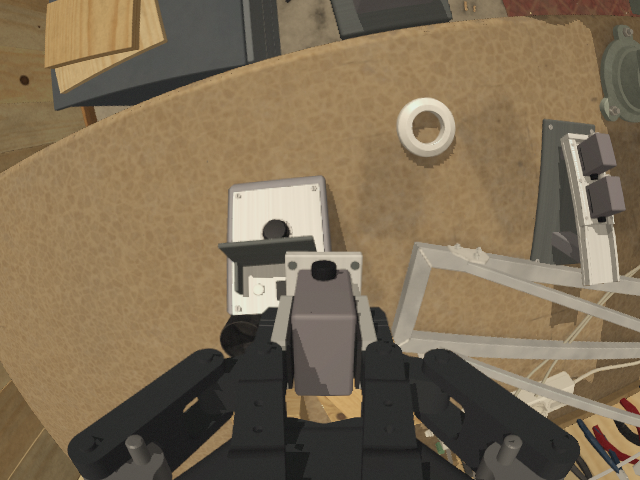

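```bash
python3 - <<'E'
import cv2
from h import *
crop(cv2.imread("pics/w8.png")[:,:,::-1],(210,165,340,325),3.7,"pics/w8a.png")
im,m=snap("scene","s8");crop(im,(370,220,460,310),8,"pics/s8a.png")
im,m=snap("top","t8");crop(im,(395,215,485,305),8,"pics/t8a.png")
E
```

```text
(no output)
```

View pics/w8a.png

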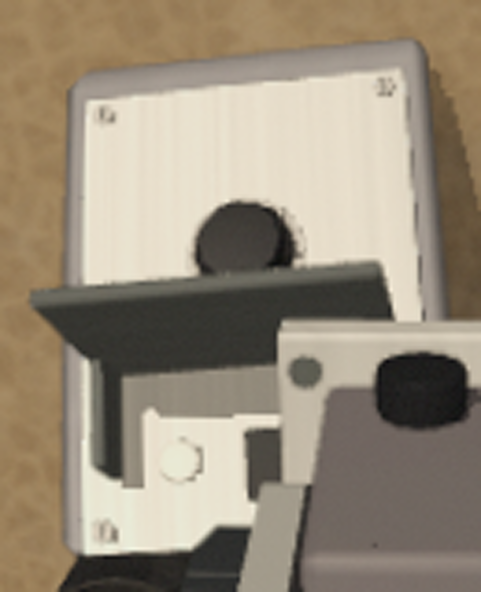

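View pics/s8a.png

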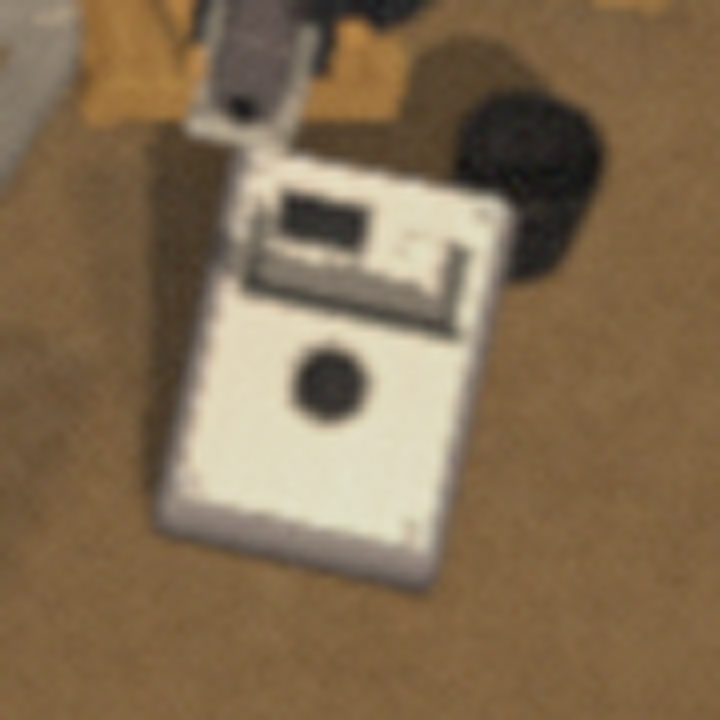

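View pics/t8a.png

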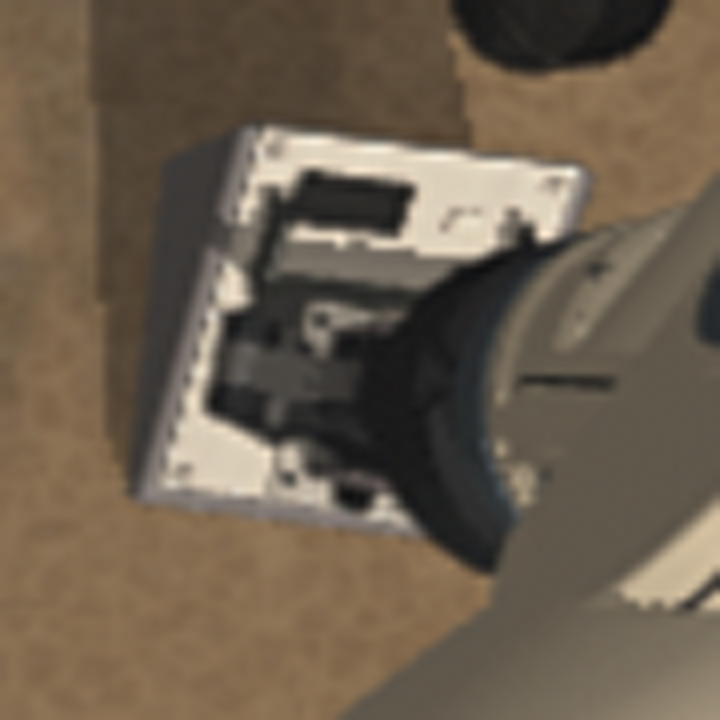

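```bash
cat > fit2.py <<'E'
from h import *
from scipy.optimize import least_squares
mw={"camera_matrix":camera_model("wrist")["camera_matrix"],"view":np.load("w8.npy")};ms=camera_model("scene")
cw=lambda a,b:np.array((210+a/3.7,165+b/3.7));cs=lambda a,b:np.array((370+a/8,220+b/8))
def model(p):
    M=R.from_euler("ZY",[p[3],-np.radians(38)]).as_matrix();return M,p[:3]
def res(p):
    M,o=model(p);xd,xu,ys,zk=p[4:8]
    W=lambda P:o+M@np.array(P)
    e=[]
    for P,uv,cam in [((.028,-.042,.066),cw(31,292),'w'),((.028,.042,.066),cw(378,262),'w'),((.028,.042,.066),cs(243,290),'s'),((.028,-.042,.066),cs(458,333),'s'),
      ((xd,-ys,0),cw(105,115),'w'),((xd,-ys,0),cs(410,530),'s'),((xd,ys,0),cw(384,87),'w'),((xd,ys,0),cs(193,480),'s'),((xu,-ys,0),cw(103,532),'w'),((xu,-ys,0),cs(485,213),'s'),
      ((0,0,zk),cs(331,383),'s'),((0,0,zk),cw(243,238),'w')]:
        q=proj(mw,W(P),True) if cam=='w' else proj(ms,W(P))
        e+=list((q-uv)/(1 if cam=='w' else 1))
    e.append((zk-.012)/.002)
    return np.array(e)
f=least_squares(res,[.497,-.37,.066,-.25,-.05,.05,.045,.012],x_scale=[.01]*3+[.1]+[.01]*4)
print(np.round(f.x,4),np.degrees(f.x[3]),f.cost);print(np.round(f.fun,1))
np.save("tester.npy",f.x)
J=f.jac;C=np.linalg.inv(J.T@J);print("sd",np.round(np.sqrt(np.diag(C)),4))
E
python3 fit2.py
```

```text
[ 0.5011 -0.3681  0.0547 -0.1546 -0.0501  0.0757  0.0426  0.0129] -8.85941830861073 3.4544091824632086
[-0.2 -0.4  0.8 -0.4 -0.9  0.1  0.3  1.  -0.1  0.   0.   0.2  0.2  0.1
 -0.3  0.3  0.2 -0.1 -0.4 -0.3 -0.2 -0.2 -1.3  1.3  0.4]
sd [0.001  0.0007 0.0027 0.0089 0.001  0.0013 0.0007 0.0017]
```

Request:
send_rows(plan=[[[-25,-25,0,0.09],[-46,-46,-20,0.09],[-46,-46,-75,0.09],[-46,-46,-130,0.09],[-46,-46,-163,0.09]]])

```text
time: 14.28
tool_pos: [0.4305, -0.3563, 0.1161]
orientation: [-2.384, -2.043, 0.0]
ft_force: [1.5, 0.6, -0.9]
gripper_width: 0.0231
```

Request:
send_rows(plan=[[[0,0,-10,0],[0,0,-20,0],[0,0,-20,0]]])

```text
time: 14.65
tool_pos: [0.4315, -0.3579, 0.0987]
orientation: [2.385, 2.043, -0.0]
ft_force: [-0.6, -0.1, -0.8]
gripper_width: 0.0232
```

```bash
python3 - <<'E'
from h import *
s=r.get_state();T=R.from_rotvec(s["orientation"]).as_matrix();print(s["time"],np.round(s["tool_pos"],4),np.degrees(np.arctan2(T[1,0],T[0,0])),np.round(T[:,2],3),np.round(s["ft_force"],2))
im,m=snap("wrist","w9");np.save("w9.npy",np.array(m["view"]))
im=im.copy();p=np.load("tester.npy");M=R.from_euler("ZY",[p[3],-np.radians(38)]).as_matrix()
def dr(pts,col):
    q=np.array([proj(m,p[:3]+M@(np.array(a)/1e3),True) for a in pts]);cv2.polylines(im,[np.round(q*8).astype(np.int32)],False,col,1,cv2.LINE_AA,3)
dr([[28,-42,66],[28,42,66]],(255,0,0))
for z in (0,12.9): dr([[12*np.cos(t),12*np.sin(t),z] for t in np.linspace(0,6.3,40)],(0,255,0))
t=np.array(s["tool_pos"])
def drt(pts,col):
    q=np.array([proj(m,t+T@(np.array(a)/1e3),True) for a in pts]);cv2.polylines(im,[np.round(q*8).astype(np.int32)],False,col,1,cv2.LINE_AA,3)
drt([[-18,30,21.5],[18,30,21.5],[18,-22,21.5],[-18,-22,21.5],[-18,30,21.5]],(255,0,255));drt([[-12,24,-28.5],[12,24,-28.5],[12,-16,-28.5],[-12,-16,-28.5],[-12,24,-28.5]],(0,0,255))
cv2.imwrite("pics/w9o.png",im[:,:,::-1])
E
```

```text
14.65 [ 0.4315 -0.3579  0.0987] 81.17608401737465 [ 0.001 -0.001 -1.   ] [-0.62 -0.1  -0.81]
```

View pics/w9o.png

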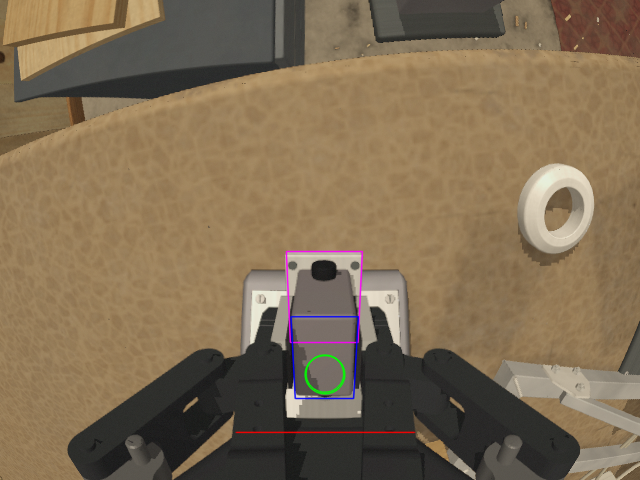

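Request:
send_rows(plan=[[[0,0,-6,0],[0,0,-10.5,0],[8,-1.2,-10.5,0],[15,-2.2,-10.5,0],[20,-3,-10.5,0]]])

```text
time: 15.32
tool_pos: [0.4519, -0.3609, 0.0876]
orientation: [2.386, 2.044, 0.0]
ft_force: [-0.5, 0.0, -1.5]
gripper_width: 0.023
```

Request:
send_rows(plan=[[[4,-0.6,0,0],[7,-1,0,0],[9.5,-1.4,0,0],[9.5,-1.4,0,0]]])

```text
time: 15.82
tool_pos: [0.4604, -0.362, 0.0876]
orientation: [-2.386, -2.043, 0.001]
ft_force: [-5.4, 0.7, 2.3]
gripper_width: 0.0232
```

```bash
python3 - <<'E'
from h import *
s=r.get_state();print(s["time"],np.round(s["tool_pos"],4),np.round(s["ft_force"],2),np.round(s["moment"],3))
im,m=snap("wrist","w10");im2,_=snap("scene");crop(im2,(370,200,470,300),7,"pics/s10.png")
E
```

```text
15.825 [ 0.4604 -0.362   0.0876] [-5.41  0.66  2.34] [0.295 1.008 0.004]
```

View pics/s10.png

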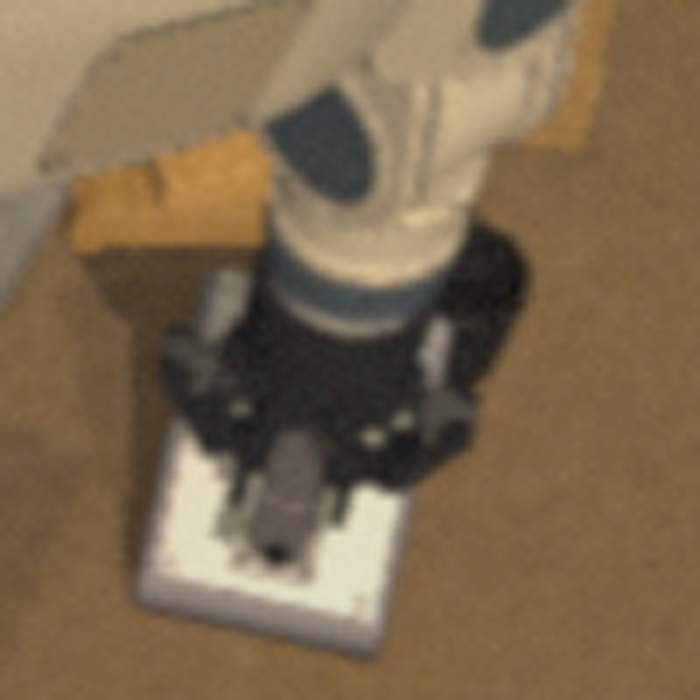

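View pics/w10.png

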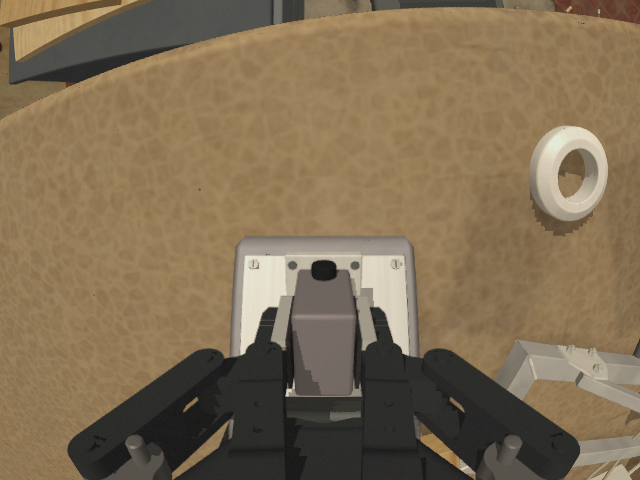

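Request:
send_rows(plan=[[[-1.2,0.2,1.6,0],[-2.4,0.4,3.2,0],[-2.4,0.4,3.2,0],[-2.4,0.4,3.2,0]]])

```text
time: 16.42
tool_pos: [0.4585, -0.3619, 0.0908]
orientation: [2.386, 2.043, 0.0]
ft_force: [0.3, -0.0, -0.7]
gripper_width: 0.0235
```

```bash
cat > st.py <<'E'
from h import *
n=np.array([-.609,.095,.788])
for i in range(4):
    s=r.get_state();f=np.array(s["ft_force"]);print(round(s["time"],3),np.round(s["tool_pos"],4),np.round(f,2),"fn",round(f@n,2),np.round(s["moment"],3))
    capture("wrist")
E
python3 st.py
```

```text
16.425 [ 0.4585 -0.3619  0.0908] [ 0.3  -0.04 -0.73] fn -0.76 [-0.032 -0.007 -0.054]
16.475 [ 0.4585 -0.3618  0.0908] [-0.5  -0.11 -1.18] fn -0.64 [-0.035  0.012  0.062]
16.525 [ 0.4584 -0.3618  0.0907] [-0.57 -0.26  0.23] fn 0.51 [-0.04   0.043  0.017]
16.575 [ 0.4584 -0.3618  0.0907] [ 0.4   0.2  -1.31] fn -1.25 [ 0.001  0.069 -0.006]
```

Request:
send_rows(plan=[[[0.6,-0.1,-0.8,0],[0.6,-0.1,-0.8,0]]])

```text
time: 16.88
tool_pos: [0.4589, -0.3619, 0.0899]
orientation: [-2.386, -2.044, -0.0]
ft_force: [0.7, -0.2, -1.3]
gripper_width: 0.023
```

```bash
python3 st.py
```

```text
16.875 [ 0.4589 -0.3619  0.0899] [ 0.67 -0.23 -1.33] fn -1.48 [ 0.013 -0.029  0.04 ]
16.925 [ 0.4589 -0.3619  0.0899] [ 0.01  1.13 -1.71] fn -1.25 [ 0.023 -0.013  0.015]
16.975 [ 0.4589 -0.3619  0.0899] [-0.1  -0.18 -1.6 ] fn -1.21 [-0.069  0.045  0.002]
17.025 [ 0.4589 -0.3619  0.09  ] [-0.74 -0.57 -1.68] fn -0.93 [ 0.022 -0.001 -0.011]
```

Request:
send_rows(plan=[[[0.6,-0.1,-0.8,0],[0.6,-0.1,-0.8,0]]])

```text
time: 17.32
tool_pos: [0.4595, -0.362, 0.0893]
orientation: [2.386, 2.044, -0.0]
ft_force: [-0.5, -0.8, 0.9]
gripper_width: 0.023
```

```bash
python3 st.py
```

```text
17.325 [ 0.4595 -0.362   0.0893] [-0.53 -0.85  0.94] fn 0.99 [0.077 0.157 0.038]
17.375 [ 0.4594 -0.362   0.0893] [0.05 0.01 0.82] fn 0.62 [0.019 0.178 0.009]
17.425 [ 0.4595 -0.362   0.0893] [-0.79 -0.25 -0.12] fn 0.36 [-0.015  0.183  0.025]
17.475 [ 0.4595 -0.362   0.0893] [-1.11  0.66  0.54] fn 1.16 [ 0.009  0.165 -0.011]
```

Request:
send_rows(plan=[[[0.6,-0.1,-0.8,0],[0.6,-0.1,-0.8,0]]])

```text
time: 17.77
tool_pos: [0.46, -0.3621, 0.0885]
orientation: [2.386, 2.044, -0.0]
ft_force: [-2.3, -0.2, 2.0]
gripper_width: 0.023
```

```bash
python3 st.py
```

```text
17.775 [ 0.46   -0.3621  0.0885] [-2.32 -0.18  1.99] fn 2.97 [0.098 0.359 0.025]
17.825 [ 0.46   -0.3621  0.0885] [-2.16  0.81  2.09] fn 3.04 [0.107 0.338 0.001]
17.875 [ 0.4601 -0.3621  0.0885] [-1.84  0.19  3.18] fn 3.64 [ 0.093  0.389 -0.003]
17.925 [ 0.46   -0.3621  0.0885] [-2.    0.82  3.69] fn 4.2 [ 0.097  0.308 -0.019]
```

Request:
send_rows(plan=[[[0.6,-0.1,-0.8,0],[0.6,-0.1,-0.8,0]]])

```text
time: 18.23
tool_pos: [0.4607, -0.3622, 0.0876]
orientation: [-2.386, -2.044, 0.0]
ft_force: [-2.6, -0.1, 4.0]
gripper_width: 0.0229
```

```bash
python3 st.py
```

```text
18.225 [ 0.4607 -0.3622  0.0876] [-2.62 -0.08  3.96] fn 4.71 [0.115 0.478 0.014]
18.275 [ 0.4607 -0.3622  0.0876] [-2.88  0.54  3.63] fn 4.67 [ 0.131  0.511 -0.048]
18.325 [ 0.4607 -0.3622  0.0876] [-2.84  0.01  3.41] fn 4.42 [0.094 0.421 0.015]
18.375 [ 0.4607 -0.3622  0.0876] [-1.81  0.51  4.03] fn 4.32 [0.149 0.483 0.014]
```

Request:
send_rows(plan=[[[0.6,-0.1,-0.8,0],[0.6,-0.1,-0.8,0]]])

```text
time: 18.68
tool_pos: [0.4614, -0.3623, 0.0867]
orientation: [2.386, 2.044, 0.0]
ft_force: [-2.0, 0.3, 3.2]
gripper_width: 0.023
```

```bash
python3 st.py
```

```text
18.675 [ 0.4614 -0.3623  0.0867] [-2.02  0.3   3.16] fn 3.75 [ 0.089  0.362 -0.07 ]
18.725 [ 0.4614 -0.3623  0.0867] [-2.02 -0.82  3.8 ] fn 4.15 [0.058 0.346 0.011]
18.775 [ 0.4614 -0.3623  0.0867] [-1.72  1.08  2.57] fn 3.18 [ 0.023  0.405 -0.025]
18.825 [ 0.4613 -0.3623  0.0868] [-1.31 -0.05  3.89] fn 3.86 [0.056 0.369 0.065]
```

Request:
send_rows(plan=[[[0.6,-0.1,-0.8,0],[0.6,-0.1,-0.8,0],[0.6,-0.1,-0.8,0]]])

```text
time: 19.25
tool_pos: [0.462, -0.3624, 0.0859]
orientation: [2.386, 2.044, 0.0]
ft_force: [-0.8, 0.1, 0.9]
gripper_width: 0.0234
```

```bash
python3 st.py
```

```text
19.25 [ 0.462  -0.3624  0.0859] [-0.82  0.06  0.87] fn 1.18 [-0.009  0.16  -0.046]
19.3 [ 0.462  -0.3624  0.0859] [-1.39 -0.05  1.9 ] fn 2.34 [-0.06   0.08  -0.052]
19.35 [ 0.462  -0.3624  0.086 ] [-0.46 -0.37  1.61] fn 1.51 [-0.018  0.121 -0.06 ]
19.4 [ 0.4619 -0.3624  0.086 ] [-1.02  0.69  2.13] fn 2.37 [-0.038  0.134  0.025]
```

Request:
send_rows(plan=[[[0,0,0,0],[0,0,0,0],[-1.8,0.3,2.4,0],[-3.6,0.6,4.8,0],[-4.8,0.8,6.2,0]]])

```text
time: 20.08
tool_pos: [0.457, -0.3614, 0.0922]
orientation: [-2.386, -2.043, -0.0]
ft_force: [-0.4, -0.3, -0.4]
gripper_width: 0.0231
```

Request:
send_rows(plan=[[[-12,1.8,0,0],[-26,4,0,0],[-40,6,0,0],[-50,8,20,0],[-50,8,80,0]]])

```text
time: 20.7
tool_pos: [0.4045, -0.3521, 0.1707]
orientation: [-2.382, -2.038, 0.0]
ft_force: [0.8, -1.3, -0.5]
gripper_width: 0.023
```

```bash
python3 - <<'E'
from h import *
s=r.get_state();T=R.from_rotvec(s["orientation"]).as_matrix();print(s["time"],np.round(s["tool_pos"],4),np.degrees(np.arctan2(T[1,0],T[0,0])),np.round(s["ft_force"],2))
im,m=snap("wrist","w11");im2,_=snap("scene");crop(im2,(370,200,470,300),7,"pics/s11.png")
E
```

```text
20.7 [ 0.4045 -0.3521  0.1707] 81.09880604239774 [ 0.83 -1.33 -0.54]
```

View pics/w11.png

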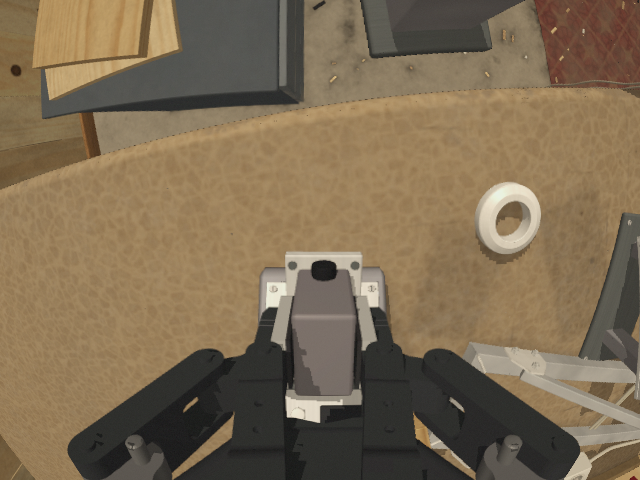

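Request:
send_rows(plan=[[[-5,60,40,0.16],[-10,120,50,0.32],[-18,180,50,0.48],[-25,240,50,0.64],[-30,300,50,0.8]]])

```text
time: 21.42
tool_pos: [0.376, -0.053, 0.2221]
orientation: [1.396, 2.813, 0.0]
ft_force: [1.2, -0.1, -0.5]
gripper_width: 0.0229
```

```bash
python3 - <<'E'
from h import *
s=r.get_state();T=R.from_rotvec(s["orientation"]).as_matrix();print(s["time"],np.round(s["tool_pos"],4),np.degrees(np.arctan2(T[1,0],T[0,0])),np.round(s["ft_force"],2))
E
```

```text
21.425 [ 0.376  -0.053   0.2221] 127.23162914006176 [ 1.2  -0.07 -0.47]
```

Request:
send_rows(plan=[[[-3,40,-10,0.06],[-3,64,-50,0.06],[-3,64,-100,0.06],[-3,64,-150,0.06],[-3,64,-185,0.06]]])

```text
time: 22.05
tool_pos: [0.3727, 0.0095, 0.0354]
orientation: [-1.316, -2.852, 0.0]
ft_force: [0.3, -0.1, -0.2]
gripper_width: 0.023
```

Request:
send_rows(plan=[[[0,0,-8,0],[0,0,-12,0],[0,0,-14,0],[0,0,-14,0]]])

```text
time: 22.55
tool_pos: [0.3748, 0.0092, 0.0239]
orientation: [1.316, 2.851, 0.001]
ft_force: [-0.2, -0.2, -0.4]
gripper_width: 0.0228
```

Request:
send_rows(plan=[[[0,0,-1,0],[0,0,-2,0],[0,0,-2,0]]])

```text
time: 22.92
tool_pos: [0.3746, 0.0093, 0.0221]
orientation: [1.316, 2.851, 0.0]
ft_force: [-3.8, -0.4, 16.5]
gripper_width: 0.0229
```

Request:
send_rows(plan=[[[0,0,0,0],[0,0,0,0],[0,0,0,0],[0,0,10,0],[0,0,30,0]]], gripper=0)

```text
time: 23.55
tool_pos: [0.3737, 0.0095, 0.0516]
orientation: [-1.316, -2.851, 0.001]
ft_force: [0.7, 0.0, 0.6]
gripper_width: 0.0854
```

Request:
send_rows(plan=[[[0,0,50,0],[0,0,110,0],[0,0,170,0],[0,20,200,0],[0,20,200,0]]])

```text
time: 24.18
tool_pos: [0.3749, 0.0299, 0.2538]
orientation: [1.313, 2.849, 0.002]
ft_force: [-0.3, -0.6, -0.6]
gripper_width: 0.0854
```

```bash
python3 - <<'E'
from h import *
s=r.get_state();T=R.from_rotvec(s["orientation"]).as_matrix();print(s["time"],np.round(s["tool_pos"],4),np.degrees(np.arctan2(T[1,0],T[0,0])),np.round(s["ft_force"],2))
im,m=snap("wrist","w12");np.save("w12.npy",np.array(m["view"]));im2,ms=snap("scene","s12");crop(im2,(200,190,460,330),3,"pics/s12c.png");im3,mt=snap("top","t12");crop(im3,(180,180,500,340),2.5,"pics/t12c.png")
for q in ["black_cup","alu_ring","dark_pot"]:
  for c in ("scene","top"):
    print(q,c,[np.round(d["bbox"],0).tolist() for d in spotter.spot_in(c,q)][:1])
E
```

```text
24.175 [0.3749 0.0299 0.2538] 130.50143275666332 [-0.31 -0.55 -0.62]
black_cup scene [[438.0, 244.0, 18.0, 26.0]]
black_cup top [[137.0, 207.0, 32.0, 24.0]]
alu_ring scene [[349.0, 289.0, 21.0, 18.0]]
alu_ring top [[364.0, 294.0, 33.0, 27.0]]
dark_pot scene [[182.0, 212.0, 15.0, 23.0]]
dark_pot top [[138.0, 208.0, 30.0, 28.0]]
```

View pics/s12c.png

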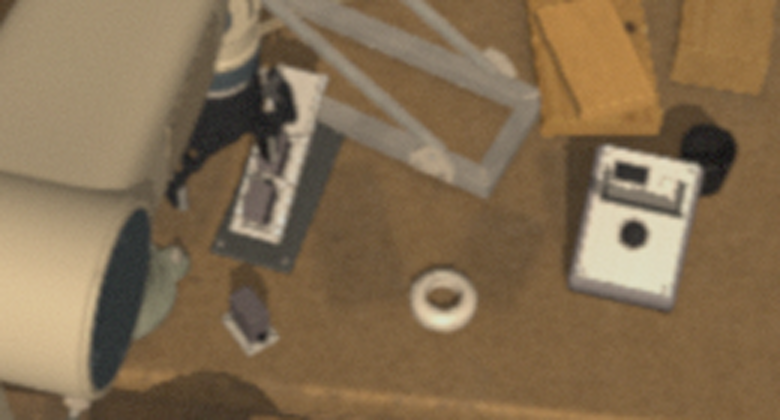

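View pics/w12.png

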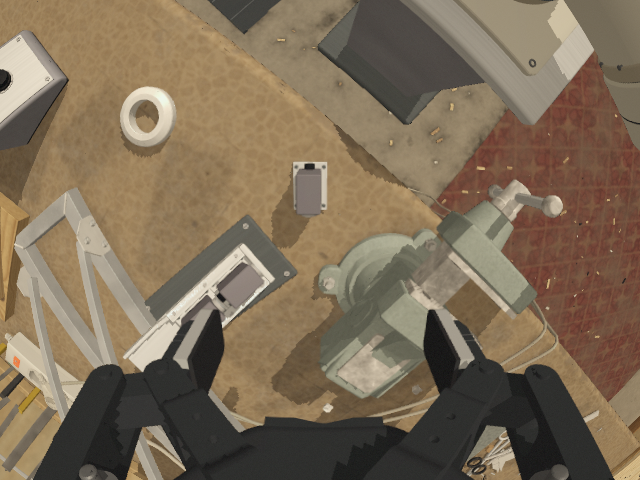

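View pics/t12c.png

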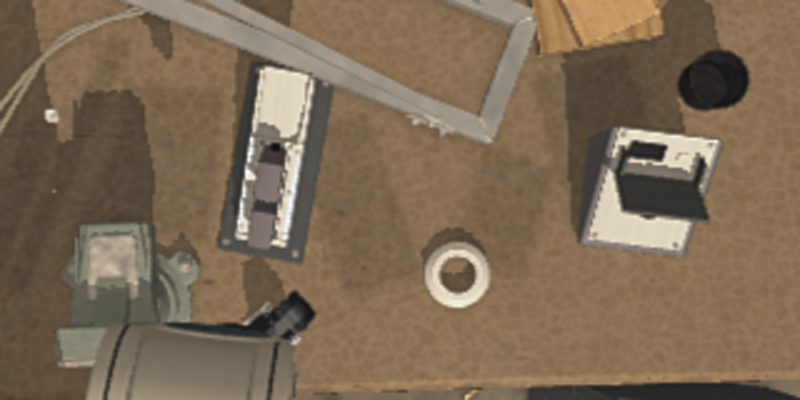

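```bash
python3 -c "
from rig import r
print(r.hand_in());s=r.get_state();print(s['time'],s['ft_force'])"
```

```text
the job is handed in; nothing more can be done
None
the job is handed in; nothing more can be done
```

I loaded the far block sensor into the rail and pressed the tester key into its click. The key was released and the job handed in at about 24 s. `hand_in` gives no verdict, so the points below are my own readings.

**Sensor:** I gripped it across the 24 mm housing and set it in the bay. When I let go, it slid down under the lips by its own weight. The wrist picture put its outline on the modelled seat to within about 1 mm, plug uphill and lens downhill. The last top view shows it still there.

**Key:** The moves allow no tilt, so I could not reach under the hood with the fingers alone. I used the spare look-alike sensor as a pushing tool, with its flange edge on the cap.
- **First touch:** The edge met the key a few millimetres earlier than expected, on the way in, at about 5.7 N, close to the click peak. I backed off and pressed again along the key's axis in 1 mm steps.
- **Force along the axis:** It read about 1.8, 4.5, 5.5, 4.7 and then 2.9 N, which is the click curve. By that curve I held at about 4.3 mm for over half a second. The depth comes from force and travel, as the joint itself cannot be read.
- **Release:** After backing off, the force was back to zero, and the cap looks the same in the scene picture as before.

**Rest of the scene:** I put the spare sensor back upright near its old spot. The cup, ring and pot stand where they were to within a few pixels. One check disagreed: in the last top picture the network put the cup's box on the pot. The scene camera and the picture itself show the cup in place. The arm stood clear, with the gripper open.

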